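# Load and lock the flask press through its guard

### The arm

A 7-joint arm with a two-finger parallel gripper is mounted at the origin on the work surface. World frame = base frame: x ahead of the robot, y to its left, z up, the work surface at z = 0. Lengths are in m, angles in rad, forces in N, time in s.
With the tool pointing down it reaches from about 0.375 to 0.925 m from the base axis. Payload 3.1 kg.
Tool frame: the origin (TCP) lies at the very end of the fingers, on their centre line; the grasp point (between the pads) lies 19 mm behind it; z points along the fingers, y is the line along which they close (so a half turn about z gives the same grasp; the last joint's range is limited). The gripper opens to 85 mm and grips with 20 to 120 N. Pads are 22 mm wide; open, the fingers measure 114 mm over their backs; the gripper's body (76 mm by 85 mm) begins 54 mm behind the grasp point. The pads swing forward as they close: fully open they stand 13 mm farther back than shut.
Start: joints at [1.073, 0.383, 0.044, 1.598, -0.018, 1.161, -0.05], TCP at [0.253, -0.599, 0.231] pointing down, gripper open.
Joint ranges: [-2.61, 2.61], [-0.41, 2.15], [-1.48, 1.57], [0, 2.5], [-1.57, 4.71], [0.05, 1.97], [-2.85, 2.85]. Speed limits (rad/s): [2.79, 2.79, 3.14, 3.14, 3.14, 3.14, 3.14].

### API

Orientations are given as a rotation vector (axis times angle).
In Python, from rig import arm, cams, job_done gives the robot as it stands.
- The arm moves only by the tool send_rows, never from a script. Its argument "rows" is a list of rows, each an object with "dp": the shift along the tool's x, y, z in m, a list of three; "rotation": the turn, a rotation vector about the tool's x, y, z in degrees, a list of three. In form: [{"dp": [dx, dy, dz], "rotation": [ax, ay, az]}, ...]. A call has 1 to 8 rows; each row shifts and turns the commanded pose from where the row before left it, along the tool's axes as they then stand; what a row does not reach is not made up. A row lasts 1/8 s, in which the tool goes at most 62.5 mm and 10.7 degrees, less where a joint would pass 70% of its speed; a pose out of reach is approached as far as the arm can. A call with a gripper value outside its range is refused whole. "claw" is the finger opening in m, from 0 to 0.0854, set as the call begins (left out, the last holds). The fingers move at their own pace and stop on an object; "force" is the grip in N (left out, the last holds). Time passes only in rows, so rows that do not move let the fingers close. It gives the time, the measured TCP pose, the force, the opening and the grip force at its end, in the units of the state.
- arm.get_obs(): the state, without advancing time (a new reading comes with each control period).
- cams.camera(name): name is "scene" or "top" or "wrist"; returns a dict with "color" (480x640x3 uint8, blue, green, red), "K" (3x3 intrinsics, pixels), "R" (3x3) and "t" (3): a world point X has camera coordinates R X + t. Camera axes: x right, y down, z forward; pixel columns grow to the right and rows downward; lengths in m; the calibration is good to about 2 mm. A picture is of the moment at which its call begins. There is no depth.
- job_done(): hands the job in; it is judged then, once.
The state is a dict: "time_s": time; "q": joint angles; "dq": joint speeds; "tau": joint torques, N m; "position": TCP position; "ee_rot": TCP orientation; "wrist_force": force on the tool from outside, world axes, zero at the start; "torque": the same for the moment, N m; "gripper_width": opening from 0.0 (shut) to 1.0 (fully open); "grasp_force": force on a finger pad.
Only numpy, scipy, OpenCV 4.12 (cv2) and the standard library are available. Lean on these libraries where they do the work, as an engineer would, in place of code of your own. Each camera call takes 0.05 s, during which the arm holds its last target. There are 200 camera calls.

### The job

Push the round metal flask along its channel, without lifting it, until it sits fully home against the stop of the press. Then reach down through the window of the steel guard frame and press the lever with the broad flat paddle all the way down, never touching the guard frame. Leave the ball-ended lever in the other window alone, don't disturb the other things on the bench, and finish with the hand clear.

Things in the scene. Friction and masses are not known exactly. Their poses are not given: they have to be found in the camera images.
- press: White flask press, fixed. Origin: on the table plane; x away from the robot at yaw 0, y left; turned up to 0.3 rad. Base plate 180 (x) by 400 mm (y -210 to +190), 20 high. Right half (y < 0): flask channel along y. Left half: lever housing (y 0 to 190, x -90 to 90, top 85 mm over the table); its face at y = 0 is the flask's stop.
- flask_home (a point): Fixed point on the channel floor where the centre of the flask's underside lies when fully home, 30 mm from the stop face (press x 0, y -30, z 20 mm); axes as the press. Channel: y -205 to 0, centred on x = 0, open at its right end; rails 66 mm apart, 6 thick, tops 32 mm over the table. A flat bolt slides out 70 to 77 mm above the table, over the flask, as the paddle lever goes down.
- guard: Steel guard frame over the levers, fixed; not to be touched. Origin: centre of its flat upper face, 150 mm over the table (press x 0, y +95); axes as the press. Plate 180 (x) by 190 (y), 6 thick, on four 10 mm corner posts with screw heads 3 mm proud. Two windows side by side: guard x -60 to +50, y -85 to -5 and +5 to +85 mm; bars beside and between them 10 wide.
- window_right (a point): Centre of the right-hand window (towards -y of the press), in the plane of the guard's upper face.
- window_left (a point): Centre of the left-hand window (towards +y of the press), in the plane of the guard's upper face.
- clamp_lever (a joint): Angle of the paddle lever: 0 fully raised, 0.32 rad fully down at its stop. Starts near 0, needs about 4 to 6 N on the paddle all the way, stays where it is left (stiff hinge). It may be under either window. Hinge axis parallel to press y, at press x = +60 mm, 115 mm over the table; the paddle points to -x of the press.
- paddle_top (a point): Centre of the upper face of the lever's flat black paddle: 36 (x) by 44 (y) mm, 9 thick, 75 from the hinge. Moves with the lever: about 132 mm over the table when raised (18 under the guard's upper face), about 108 when fully down. Within 12 mm of its window's centre in x, on its centre line in y.
- release_lever (a joint): Angle of the other lever, with the small ball on its end: 0 fully raised, 0.32 rad down. Same hinge line as the paddle lever, under the other window. To be left alone.
- ball_centre (a point): Centre of the 22 mm black ball on the end of the release lever.
- flask: Round aluminium flask (mould), a cylinder 60 mm in diameter and 45 mm high, about 0.3 to 0.6 kg, standing loose in the channel of the press 60 to 120 mm short of home. Origin: centre of its underside, which lies 20 mm above the table. It slides on the channel floor and stays where it is left.
- jar_a: White-lidded jar, 42 mm in diameter, 48 mm high, in front of the press. Origin: centre of its underside. Bystander.
- jar_b: Another jar like jar_a. Bystander.
- jar_c: Larger white-lidded jar, 52 mm in diameter, 58 mm high, behind the press. Origin: centre of its underside. Bystander.
- dropper: Amber bottle with black cap, 28 mm in diameter, 70 mm high, behind the press. Origin: centre of its underside. Bystander.
- model: Plaster tooth model on a base 52 by 62 mm, about 27 mm high, in front of the press. Origin: centre of its underside. Bystander.
- knife: Wax knife lying on the bench behind the press: dark wooden handle and steel blade, 163 mm long, 13 mm wide, 12 mm high. Origin on its underside near the middle. Bystander.
- pot: Small white ceramic bowl, 56 mm across, 35 mm high, to the right on the bench. Origin: centre of its underside. Bystander.
Mind the look-alikes: they are no part of the job. Leave any orange or red look-alike of the flask alone.

How it is judged:
By the outcome, as a careful person would: the job done as asked, in the order asked, and still so for the second after the job is handed in, with the robot touching nothing.
It also fails if it takes over 51 s, if anything falls off the work surface, if the arm or the gripper's body presses on something with over 40 N, if the wrist force passes 120 N, or if a joint passes its speed limit or range.

## Working session

There is one attempt and no reset: what is moved stays moved. The work goes in short steps, Python scripts to look and compute and a tool call to move; the robot and the scene stay as the last step left them, time stands still between calls to the robot, and variables do not carry over. Pictures are saved under pics/ and viewed, at most 10 in all, crops included, and the job is handed in when it is done.

Besides the shell and the picture viewer there is one more tool, called after ">>>" as a command line: name --argument value ..., lists and objects as JSON in quotes. send_rows: Moves the arm, as the interface text tells. Its arguments: {"type":"object","properties":{"rows":{"type":"array"},"claw":{"type":"number"},"force":{"type":"number"}},"required":["rows"]}

```bash
mkdir -p pics
python3 - <<'E'
from rig import arm,cams
import cv2,numpy as np,pickle
o=arm.get_obs();print(o)
d={}
for n in("scene","top"):
    c=cams.camera(n);d[n]=c;cv2.imwrite(f"pics/{n}0.png",c["color"]);print(n,c["K"].tolist(),c["R"].tolist(),c["t"].tolist())
pickle.dump(d,open("c0.pkl","wb"))
E
```

```text
{'time_s': 0.0, 'q': array([ 1.0731879 ,  0.38384666,  0.04382242,  1.59958866, -0.01788944,
        1.16117754, -0.04991039]), 'dq': array([ 0.001599  ,  0.00048385,  0.00250271,  0.00211144, -0.00199355,
        0.00067313,  0.00134602]), 'tau': array([-2.78763382e-04, -4.33460033e+01,  1.02451064e+00, -2.49510849e+01,
        1.06402166e-02,  1.13379036e-02, -2.98108802e-06]), 'position': array([ 0.25263821, -0.59786995,  0.22987263]), 'ee_rot': array([-3.07651160e+00, -6.23467585e-01,  1.04415612e-03]), 'wrist_force': array([-0.06552222,  0.28054378, -0.26752563]), 'torque': array([ 0.00069136,  0.03424551, -0.02868228]), 'grasp_force': 0.0, 'gripper_width': 0.9975034242236637}
scene [[451.637716930364, 0.0, 325.5366520562777], [0.0, 451.637716930364, 232.35560333472023], [0.0, 0.0, 1.0]] [[-0.5688603159013473, 0.822433249438609, 0.0012211512885826432], [0.6275950278198857, 0.43505333970501736, -0.6456415976896682], [-0.531528383107032, -0.36651349474386513, -0.7636395983199554]] [0.4087390807153983, -0.22598308153470267, 1.1442004802856376]
top [[440.0132114001009, 0.0, 310.94162837182745], [0.0, 440.0132114001009, 236.79146507755618], [0.0, 0.0, 1.0]] [[0.021752011036070062, -0.9997492409399898, 0.005320268395540591], [-0.9863147110984174, -0.02232901767916491, -0.16335453969917454], [0.1634323734354131, -0.00169416923518508, -0.98655308478757]] [-0.10753997330865316, 0.5988273433359432, 0.8179614069381173]
```

View pics/scene0.png

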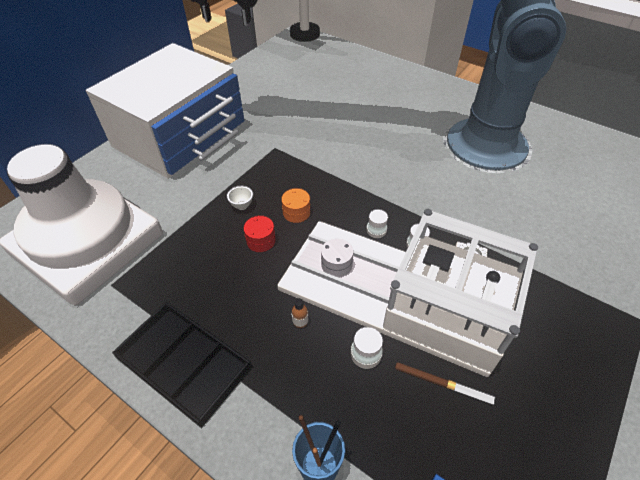

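View pics/top0.png

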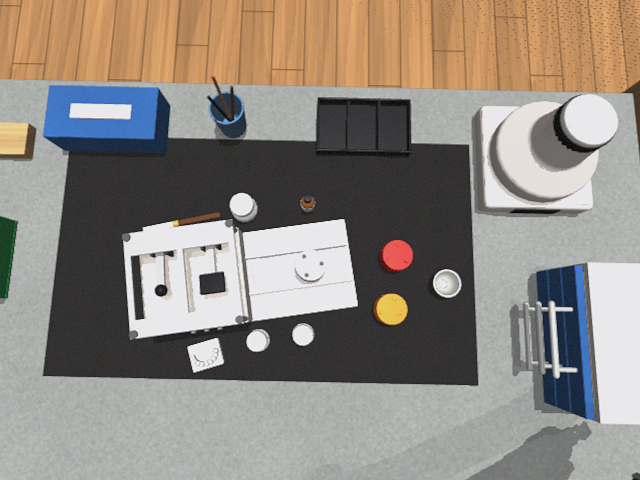

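The paddle (black square, top px 212,283) is under the right window and the ball (161,290) under the left. The flask is at about (309,267), and the red and orange look-alikes stand to the right. I'll enlarge both views for precise points.

Run:
```python
import cv2,pickle
d=pickle.load(open("c0.pkl","rb"))
cv2.imwrite("pics/topc.png",cv2.resize(d["top"]["color"][205:355,110:370],None,fx=3,fy=3,interpolation=cv2.INTER_CUBIC))
cv2.imwrite("pics/scec.png",cv2.resize(d["scene"]["color"][195:385,275:540],None,fx=3,fy=3,interpolation=cv2.INTER_CUBIC))
```

```text
(no output)
```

View pics/topc.png

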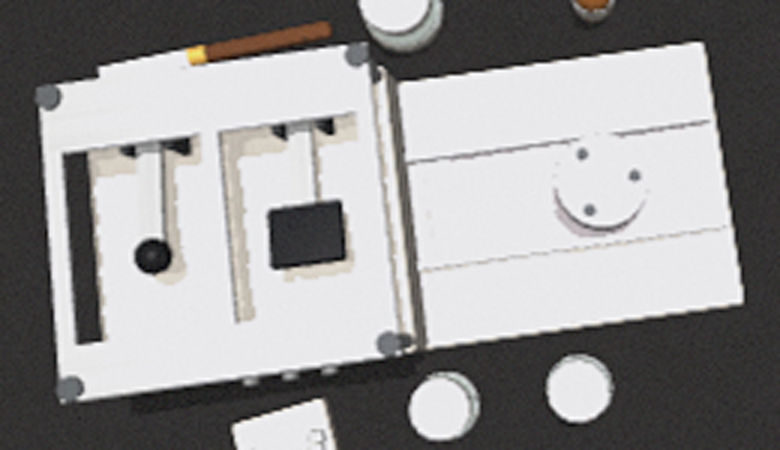

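View pics/scec.png

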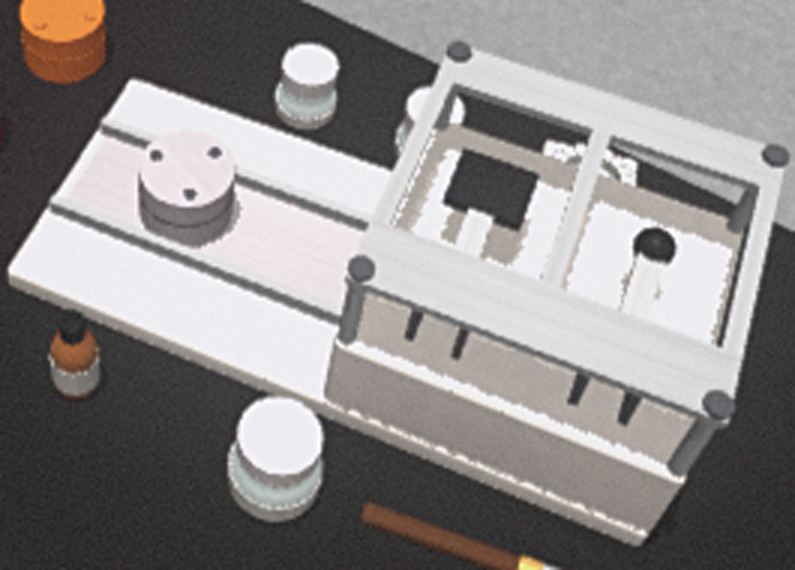

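Top crop: four grey screws at (48,96),(357,54),(389,343),(70,388), paddle at about (307,234), flask dots at (582,154),(635,175),(590,210). Scene crop: the same screws at (717,404),(361,268),(459,51),(775,156), flask dots at (156,155),(215,153),(191,194), paddle at about (491,189).

```bash
cat > h.py <<'E'
import numpy as np,pickle,cv2
from scipy.optimize import least_squares
d=pickle.load(open("c0.pkl","rb"))
T=lambda p:(np.array(p,float)+.5)/3-.5+np.array([110,205])
S=lambda p:(np.array(p,float)+.5)/3-.5+np.array([275,195])
def proj(n,X):
    c=d[n];q=(c["R"]@np.atleast_2d(X).T).T+c["t"];q=q@c["K"].T;return q[:,:2]/q[:,2:]
def tri(pt,ps):
    P=[d[n]["K"]@np.c_[d[n]["R"],d[n]["t"]] for n in("top","scene")]
    X=cv2.triangulatePoints(P[0],P[1],np.array(pt).T,np.array(ps).T);return (X[:3]/X[3]).T
def plane(n,p,z):
    c=d[n];C=-c["R"].T@c["t"];r=(np.c_[p,np.ones(len(p))]@np.linalg.inv(c["K"]).T)@c["R"]
    return C+r*((z-C[2])/r[:,2:])
E
python3 - <<'E'
from h import *
np.set_printoptions(precision=4,suppress=True)
st=T([(48,96),(357,54),(389,343),(70,388)]);ss=S([(717,404),(361,268),(459,51),(775,156)])
L=np.array([(.085,.185),(.085,.005),(-.085,.005),(-.085,.185)])
for n,p in(("top",st),("scene",ss)):print(n,plane(n,p,.153)[:,:2].tolist())
print("tri",tri(st,ss))
def W(v,l):
    c,s=np.cos(v[2]),np.sin(v[2]);l=np.atleast_2d(l);R=np.array([[c,-s],[s,c]]);return v[:2]+l@R.T
def f(v,ns):
    X=np.c_[W(v,L),np.full(4,.153)];return np.concatenate([(proj(n,X)-p).ravel() for n,p in(("top",st),("scene",ss)) if n in ns])
for ns in(("top",),("scene",),("top","scene")):
    r=least_squares(f,[.6,0,.1],args=(ns,),x_scale=[.1,.1,.1]);print(ns,r.x,np.abs(r.fun).max())
v=r.x
ft=T([(582,154),(635,175),(590,210)]);fs=S([(156,155),(215,153),(191,194)])
for a in("ft","fs"):pass
print("dots top z.065",plane("top",ft,.065).mean(0),"scene",plane("scene",fs,.065).mean(0))
F=(plane("top",ft,.065).mean(0)+plane("scene",fs,.065).mean(0))/2
inv=lambda X:(np.array(X)[:2]-v[:2])@np.array([[np.cos(v[2]),-np.sin(v[2])],[np.sin(v[2]),np.cos(v[2])]])
print("flask world",F,"press",inv(F))
P=(plane("top",T([(307,234)]),.132)+plane("scene",S([(491,189)]),.132))/2
print("paddle",plane("top",T([(307,234)]),.132),plane("scene",S([(491,189)]),.132),"press",inv(P[0]))
for k,l in dict(home=(0,-.03),winR=(-.005,.05),winL=(-.005,.14),paddle=(-.015,.05)).items():print(k,W(v,l))
for nm,pt,ps,z in (("jars a,b",[(444,408),(579,389)],[(310,67)],.048),("jarc",[(398,5)],[(280,430)],.058),("drop",[(594,2)],[(72,328)],.07)):
    X=plane("top",T(pt),z);print(nm,[inv(x) for x in X])
E
```

```text
top [[0.5768923132111221, 0.22627678790883132], [0.6055991184272443, 0.049671419922396945], [0.4412688732575787, 0.02315990921376436], [0.41284556470870476, 0.19919640923963639]]
scene [[0.5788821145907082, 0.2257775593405374], [0.6071122877343819, 0.05099670904848855], [0.4432850864629002, 0.024611068634697475], [0.4159217598231628, 0.19989103758530374]]
tri [[0.5774 0.2264 0.1514]
 [0.6059 0.0503 0.1509]
 [0.4411 0.0238 0.1506]
 [0.4127 0.2002 0.1499]]
('top',) [0.5246 0.0308 0.1614] 1.1625067735125754
('scene',) [0.5255 0.0312 0.1581] 1.3773129610761998
('top', 'scene') [0.5249 0.031  0.1597] 1.647244727864944
dots top z.065 [ 0.5446 -0.0944  0.065 ] scene [ 0.5453 -0.0938  0.065 ]
flask world [ 0.545  -0.0941  0.065 ] press [-0.0001 -0.1267]
paddle [[0.5022 0.0772 0.132 ]] [[0.5071 0.0797 0.132 ]] press [-0.0125  0.0501]
home [[0.5297 0.0014]]
winR [[0.5121 0.0796]]
winL [[0.4977 0.1684]]
paddle [[0.5022 0.078 ]]
jars a,b [array([-0.1288, -0.008 ]), array([-0.1289, -0.0943])]
jarc [array([ 0.1327, -0.0098])]
drop [array([ 0.1143, -0.1374])]
```

```bash
cat >> h.py <<'E'
from scipy.spatial.transform import Rotation as Ro
V=np.array([.5249,.031,.1597])
def w(px,py,z):
    c,s=np.cos(V[2]),np.sin(V[2]);return np.array([V[0]+c*px-s*py,V[1]+s*px+c*py,z])
def rep(goal=None):
    from rig import arm
    o=arm.get_obs();R=Ro.from_rotvec(o["ee_rot"]).as_matrix();p=o["position"]
    c,s=np.cos(V[2]),np.sin(V[2]);D=np.array([[c,s],[-s,c]])@(p[:2]-V[:2])
    Rt=np.array([[c,s,0],[s,-c,0],[0,0,-1]])
    print("t",o["time_s"],"press xy",D.round(4),"z",p[2].round(4),"F",o["wrist_force"].round(2),"turn(tool,deg)",np.degrees(Ro.from_matrix(R.T@Rt).as_rotvec()).round(2))
    if goal is not None:print("delta in final tool axes",(Rt.T@(w(*goal)-p)).round(4))
E
python3 - <<'E'
from h import *
from rig import arm
print(tri(np.array([[587.,264],[595,423]]),np.array([[153.,122],[239,75]])))
print(proj("scene",[[.2526,-.598,.23]]))
print("red/orange",plane("top",np.array([[397.,256],[391,310]]),.045))
rep((0,-.192,.3))
E
```

```text
[[ 0.54370382 -0.56361253  0.15730515]
 [ 0.2801731  -0.56696084  0.13606224]]
[[228.43785975  28.24038115]]
red/orange [[ 0.5673105  -0.26454328  0.045     ]
 [ 0.46208406 -0.25187738  0.045     ]]
t 0.1 press xy [-0.3688 -0.5776] z 0.23 F [-0.31  0.11 -0.04] turn(tool,deg) [-0.14  0.02 13.76]
delta in final tool axes [ 0.3688 -0.3856 -0.07  ]
```

>>> send_rows --rows '[{"dp": [0, 0, -0.035], "rotation": [0, 0, 6.9]}, {"dp": [0, 0, -0.035], "rotation": [0, 0, 6.9]}, {"dp": [0.028, -0.028, 0], "rotation": [0, 0, 0]}, {"dp": [0.028, -0.028, 0], "rotation": [0, 0, 0]}, {"dp": [0.028, -0.028, 0], "rotation": [0, 0, 0]}, {"dp": [0.028, -0.028, 0], "rotation": [0, 0, 0]}, {"dp": [0.028, -0.028, 0], "rotation": [0, 0, 0]}, {"dp": [0.028, -0.028, 0], "rotation": [0, 0, 0]}]' --claw 0 --force 40

```text
time_s: 1.1
position: [0.3926, -0.4048, 0.3006]
ee_rot: [-3.131, -0.249, 0.001]
wrist_force: [0.2, -0.1, -0.2]
gripper_width: -0.001
grasp_force: 0.0
```

>>> send_rows --rows '[{"dp": [0.028, -0.028, 0], "rotation": [0, 0, 0]}, {"dp": [0.028, -0.028, 0], "rotation": [0, 0, 0]}, {"dp": [0.028, -0.028, 0], "rotation": [0, 0, 0]}, {"dp": [0.028, -0.028, 0], "rotation": [0, 0, 0]}, {"dp": [0.028, -0.028, 0], "rotation": [0, 0, 0]}, {"dp": [0.028, -0.028, 0], "rotation": [0, 0, 0]}, {"dp": [0.028, -0.028, 0], "rotation": [0, 0, 0]}, {"dp": [0, 0, 0], "rotation": [0, 0, 0]}]'

```text
time_s: 2.1
position: [0.5566, -0.1763, 0.3006]
ee_rot: [-3.128, -0.262, -0.0]
wrist_force: [-1.1, 0.3, -0.3]
gripper_width: 0.003
grasp_force: 0.0
```

```bash
python3 -c "
from h import *
rep((0,-.192,.032))"
```

```text
t 2.1 press xy [-0.0017 -0.2097] z 0.3006 F [-1.05  0.28 -0.26] turn(tool,deg) [-0.17 -0.02  0.44]
delta in final tool axes [ 0.0017 -0.0177  0.2686]
```

>>> send_rows --rows '[{"dp": [0.002, -0.018, 0.02], "rotation": [0, 0, 0.4]}, {"dp": [0, 0, 0.04], "rotation": [0, 0, 0]}, {"dp": [0, 0, 0.04], "rotation": [0, 0, 0]}, {"dp": [0, 0, 0.04], "rotation": [0, 0, 0]}, {"dp": [0, 0, 0.04], "rotation": [0, 0, 0]}, {"dp": [0, 0, 0.04], "rotation": [0, 0, 0]}, {"dp": [0, 0, 0.03], "rotation": [0, 0, 0]}, {"dp": [0, 0, 0.018], "rotation": [0, 0, 0]}]'

```text
time_s: 3.1
position: [0.5518, -0.1647, 0.0311]
ee_rot: [-3.132, -0.236, 0.006]
wrist_force: [-1.0, -0.5, 0.7]
gripper_width: 0.003
grasp_force: 0.0
```

```bash
python3 -c "
from h import *
from rig import cams
rep((0,-.0745,.032))
c=cams.camera('scene');cv2.imwrite('pics/s1.png',cv2.resize(c['color'][150:350,230:500],None,fx=2.8,fy=2.8))"
```

```text
t 3.1 press xy [-0.0045 -0.1975] z 0.0311 F [-1.03 -0.51  0.67] turn(tool,deg) [-0.03  0.21 -0.53]
delta in final tool axes [ 0.0045 -0.123  -0.0009]
```

View pics/s1.png

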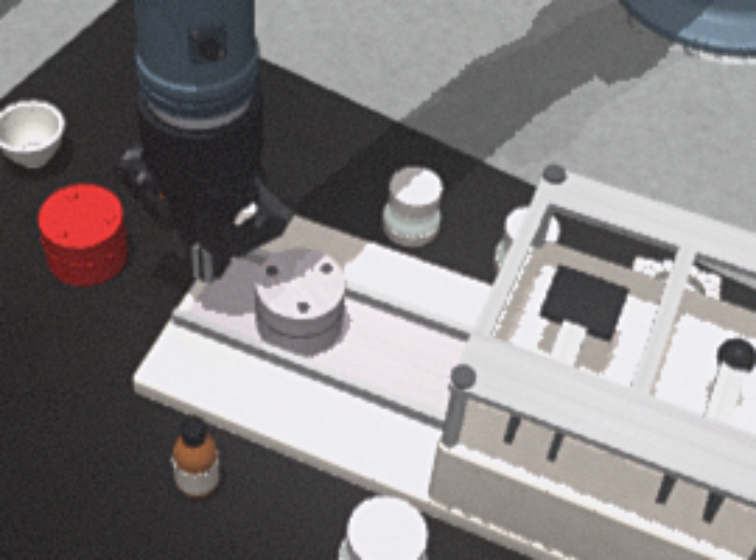

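The closed fingers stand in the channel behind the flask (flask px 300,300; fingertips 200,265). Now I push.

>>> send_rows --rows '[{"dp": [0.003, -0.01, 0], "rotation": [0, 0, -0.5]}, {"dp": [0.001, -0.01, 0], "rotation": [0, 0, 0]}, {"dp": [0, -0.01, 0], "rotation": [0, 0, 0]}, {"dp": [0, -0.012, 0], "rotation": [0, 0, 0]}, {"dp": [0, -0.012, 0], "rotation": [0, 0, 0]}, {"dp": [0, -0.012, 0], "rotation": [0, 0, 0]}, {"dp": [0, -0.012, 0], "rotation": [0, 0, 0]}, {"dp": [0, -0.012, 0], "rotation": [0, 0, 0]}]'

```text
time_s: 4.15
position: [0.5451, -0.0757, 0.0349]
ee_rot: [3.129, 0.25, 0.005]
wrist_force: [1.0, -5.9, 5.6]
gripper_width: -0.005
grasp_force: 2.8
```

```bash
python3 -c "
from h import *
rep((0,-.0745,.032))"
```

```text
t 4.15 press xy [ 0.003  -0.1085] z 0.0349 F [ 1.04 -5.94  5.64] turn(tool,deg) [ 0.18 -0.18 -0.02]
delta in final tool axes [-0.003  -0.034   0.0029]
```

>>> send_rows --rows '[{"dp": [-0.001, -0.006, 0.001], "rotation": [0, 0, 0]}, {"dp": [-0.001, -0.006, 0.001], "rotation": [0, 0, 0]}, {"dp": [0, -0.006, 0], "rotation": [0, 0, 0]}, {"dp": [0, -0.004, 0], "rotation": [0, 0, 0]}, {"dp": [0, -0.003, 0], "rotation": [0, 0, 0]}, {"dp": [0, -0.002, 0], "rotation": [0, 0, 0]}, {"dp": [0, 0, 0], "rotation": [0, 0, 0]}]'

```text
time_s: 5.03
position: [0.5376, -0.0484, 0.0316]
ee_rot: [3.131, 0.251, 0.001]
wrist_force: [1.4, -4.5, 3.8]
gripper_width: 0.0
grasp_force: 2.5
```

```bash
python3 -c "
from h import *
rep((0,-.0745,.032))"
```

```text
t 5.025 press xy [-0.0001 -0.0804] z 0.0316 F [ 1.42 -4.51  3.84] turn(tool,deg) [ 0.05 -0.04  0.03]
delta in final tool axes [ 0.0001 -0.0059 -0.0004]
```

>>> send_rows --rows '[{"dp": [0, -0.002, 0], "rotation": [0, 0, 0]}, {"dp": [0, -0.002, 0], "rotation": [0, 0, 0]}, {"dp": [0, -0.001, 0], "rotation": [0, 0, 0]}, {"dp": [0, 0, 0], "rotation": [0, 0, 0]}]'

```text
time_s: 5.52
position: [0.5366, -0.0435, 0.0315]
ee_rot: [3.131, 0.251, 0.0]
wrist_force: [0.6, -4.4, 4.4]
gripper_width: -0.0
grasp_force: 2.5
```

>>> send_rows --rows '[{"dp": [0, -0.001, 0], "rotation": [0, 0, 0]}, {"dp": [0, -0.001, 0], "rotation": [0, 0, 0]}, {"dp": [0, 0, 0], "rotation": [0, 0, 0]}]'

```text
time_s: 5.9
position: [0.5362, -0.0415, 0.0314]
ee_rot: [3.131, 0.251, 0.0]
wrist_force: [1.0, -5.0, 4.1]
gripper_width: -0.005
grasp_force: 2.5
```

```bash
python3 -c "
from h import *
rep((0,-.0745,.032))"
```

```text
t 5.9 press xy [-0.0004 -0.0734] z 0.0314 F [ 0.97 -4.99  4.14] turn(tool,deg) [ 0.04 -0.    0.02]
delta in final tool axes [ 0.0004  0.0011 -0.0006]
```

Not at the stop yet by force (the steady 5 N is sliding friction), so I continue in small steps.

>>> send_rows --rows '[{"dp": [0, -0.001, 0], "rotation": [0, 0, 0]}, {"dp": [0, -0.001, 0], "rotation": [0, 0, 0]}, {"dp": [0, 0, 0], "rotation": [0, 0, 0]}]'

```text
time_s: 6.28
position: [0.5361, -0.0411, 0.0315]
ee_rot: [3.129, 0.25, 0.001]
wrist_force: [1.6, -7.3, 4.1]
gripper_width: -0.001
grasp_force: 3.6
```

>>> send_rows --rows '[{"dp": [0, -0.001, 0], "rotation": [0, 0, 0]}, {"dp": [0, -0.001, 0], "rotation": [0, 0, 0]}, {"dp": [0, 0, 0], "rotation": [0, 0, 0]}]'

```text
time_s: 6.65
position: [0.5361, -0.041, 0.0315]
ee_rot: [3.128, 0.247, 0.001]
wrist_force: [2.4, -9.0, 3.4]
gripper_width: -0.003
grasp_force: 5.0
```

Run:
```python
from h import *
from rig import cams
rep((0,-.0745,.032))
c=cams.camera('scene');cv2.imwrite('pics/s2.png',cv2.resize(c['color'][190:340,280:480],None,fx=3.8,fy=3.8,interpolation=cv2.INTER_CUBIC))
```

```text
t 6.65 press xy [-0.0004 -0.0729] z 0.0315 F [ 2.39 -8.98  3.44] turn(tool,deg) [ 0.24 -0.03 -0.1 ]
delta in final tool axes [ 0.0004  0.0016 -0.0005]
```

View pics/s2.png

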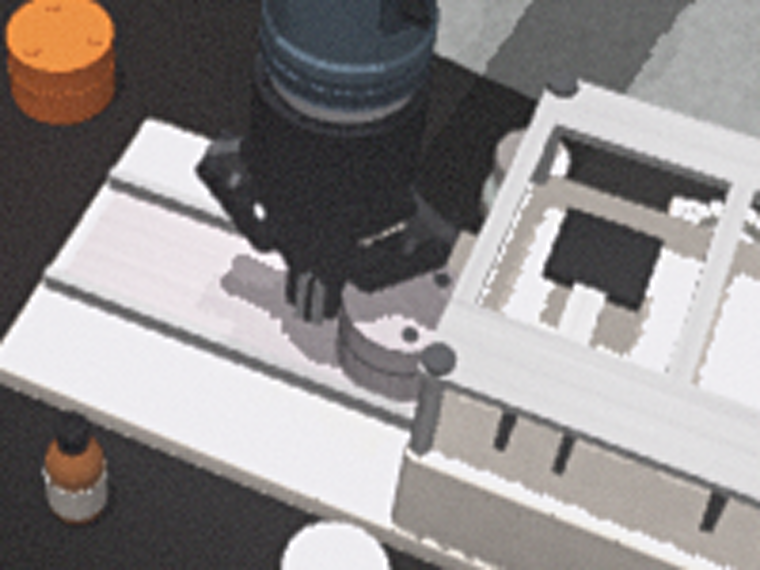

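The flask (px 390,345) is against the housing face: the fingers stopped over 4 mm of commanded travel and the force rose. I back off, then lift.

>>> send_rows --rows '[{"dp": [0, 0.01, 0], "rotation": [0, 0, 0]}, {"dp": [0, 0.015, 0], "rotation": [0, 0, 0]}, {"dp": [0, 0, -0.02], "rotation": [0, 0, 0]}, {"dp": [0, 0, -0.04], "rotation": [0, 0, 0]}, {"dp": [0, 0, -0.045], "rotation": [0, 0, 0]}, {"dp": [0, 0, -0.045], "rotation": [0, 0, 0]}, {"dp": [0, 0, -0.04], "rotation": [0, 0, 0]}, {"dp": [0, 0, 0], "rotation": [0, 0, 0]}]'

```text
time_s: 7.7
position: [0.542, -0.0608, 0.2248]
ee_rot: [3.131, 0.254, 0.011]
wrist_force: [0.7, 0.1, -0.5]
gripper_width: -0.0
grasp_force: 0.0
```

Run:
```python
from h import *
from rig import cams
rep((-.014,.05,.22))
c=cams.camera('top');pickle.dump({"top":c},open("c1.pkl","wb"))
d["top"]=c
g=c["color"]
cv2.imwrite('pics/t2.png',cv2.resize(g[205:355,110:370],None,fx=3,fy=3,interpolation=cv2.INTER_CUBIC))
```

```text
t 7.7 press xy [ 0.0022 -0.0933] z 0.2248 F [ 0.67  0.14 -0.47] turn(tool,deg) [ 0.04 -0.4   0.13]
delta in final tool axes [-0.0162 -0.1433  0.0048]
```

View pics/t2.png

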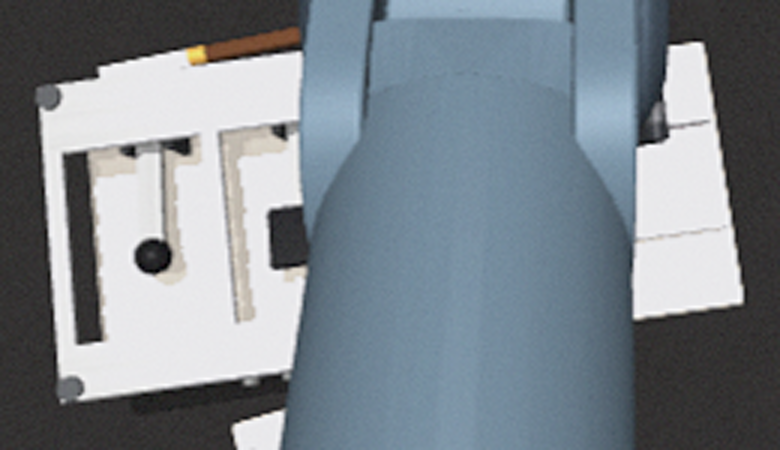

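The arm hides the flask from the top camera here. Before reaching down I check the knuckles' clearance over the guard, from pixels in the earlier scene picture.

Run:
```python
from h import *
# s2 pixels -> plane press x = k (tool yz plane); TCP then press (0,-.0729,.0315)
c=d["scene"];C=-c["R"].T@c["t"];n=np.array([np.cos(V[2]),np.sin(V[2]),0])
for k in(-.011,0,.011):
  for p in [(450,250),(445,235),(352,290),(380,285),(198,165),(262,245),(315,318)]:
    px=(np.array(p)+.5)/3.8-.5+[280,190]
    r=c["R"].T@np.linalg.inv(c["K"])@np.r_[px,1]
    X=C+r*((n@(np.r_[V[:2],0]-C)+k)/(n@r))
    print(k,p,"y from TCP",(-np.sin(V[2])*(X[0]-V[0])+np.cos(V[2])*(X[1]-V[1])+.0729).round(3),"z over TCP",(X[2]-.0315).round(3))
```

```text
-0.011 (450, 250) y from TCP 0.058 z over TCP 0.068
-0.011 (445, 235) y from TCP 0.054 z over TCP 0.077
-0.011 (352, 290) y from TCP 0.014 z over TCP 0.011
-0.011 (380, 285) y from TCP 0.028 z over TCP 0.023
-0.011 (198, 165) y from TCP -0.07 z over TCP 0.063
-0.011 (262, 245) y from TCP -0.035 z over TCP 0.019
-0.011 (315, 318) y from TCP -0.003 z over TCP -0.024
0 (450, 250) y from TCP 0.06 z over TCP 0.082
0 (445, 235) y from TCP 0.056 z over TCP 0.091
0 (352, 290) y from TCP 0.017 z over TCP 0.026
0 (380, 285) y from TCP 0.03 z over TCP 0.038
0 (198, 165) y from TCP -0.065 z over TCP 0.077
0 (262, 245) y from TCP -0.03 z over TCP 0.035
0 (315, 318) y from TCP 0.0 z over TCP -0.008
0.011 (450, 250) y from TCP 0.062 z over TCP 0.096
0.011 (445, 235) y from TCP 0.058 z over TCP 0.105
0.011 (352, 290) y from TCP 0.02 z over TCP 0.042
0.011 (380, 285) y from TCP 0.033 z over TCP 0.053
0.011 (198, 165) y from TCP -0.06 z over TCP 0.091
0.011 (262, 245) y from TCP -0.026 z over TCP 0.05
0.011 (315, 318) y from TCP 0.004 z over TCP 0.009
```

>>> send_rows --rows '[{"dp": [-0.005, -0.036, -0.005], "rotation": [0, 0, 0]}, {"dp": [-0.005, -0.036, 0], "rotation": [0, 0, 0]}, {"dp": [-0.004, -0.036, 0], "rotation": [0, 0, 0]}, {"dp": [-0.004, -0.035, 0], "rotation": [0, 0, 0]}, {"dp": [0, 0, 0], "rotation": [0, 0, 0]}]'

```text
time_s: 8.38
position: [0.4961, 0.0805, 0.2242]
ee_rot: [-3.129, -0.264, 0.007]
wrist_force: [-0.7, -0.2, 0.0]
gripper_width: -0.001
grasp_force: 0.0
```

```bash
python3 -c "
from h import *
rep((-.016,.05,.22))
from rig import arm,cams
print(arm.get_obs()['q'])
c=cams.camera('wrist');cv2.imwrite('pics/w1.png',c['color'])"
```

```text
t 8.375 press xy [-0.0205  0.0535] z 0.2242 F [-0.72 -0.17  0.02] turn(tool,deg) [-0.12  0.26  0.49]
delta in final tool axes [0.0045 0.0035 0.0042]
[ 0.13233228  0.13871753 -0.40069152  1.93354878  0.05818223  1.08515264
 -1.69478519]
```

View pics/w1.png

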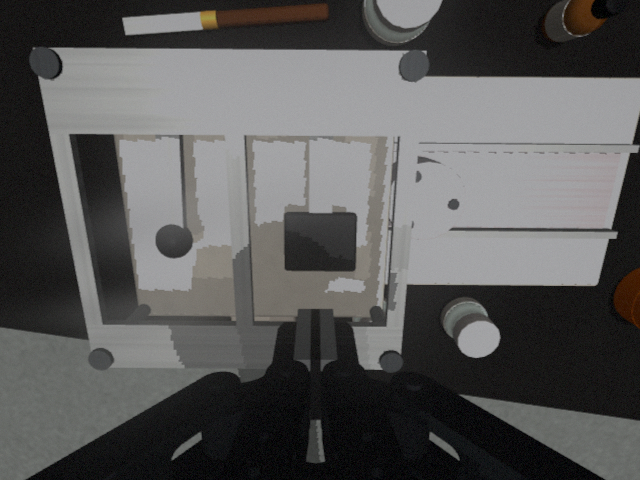

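The wrist view shows the flask up against the housing, the paddle at px (320,241) in the right window, and the fingers behind it. I turn the hand a quarter so that its wide side lies along the window's long side, testing the sense with one row first.

>>> send_rows --rows '[{"dp": [0.002, 0.003, 0], "rotation": [0, 0, 8]}]'

```text
time_s: 8.55
position: [0.5004, 0.0728, 0.2247]
ee_rot: [3.141, 0.026, -0.005]
wrist_force: [-0.7, 0.2, -0.6]
gripper_width: 0.001
grasp_force: 0.0
```

Run:
```python
from h import *
from rig import arm,cams
print(arm.get_obs()['q'])
c=cams.camera('wrist');d["wrist"]=c
rep((-.016,.05,.22))
g=cv2.cvtColor(c["color"],cv2.COLOR_BGR2GRAY)
m=(g<60).astype(np.uint8);m[330:]=0
k,l,s,ce=cv2.connectedComponentsWithStats(m)
D=lambda X:np.array([[np.cos(V[2]),np.sin(V[2])],[-np.sin(V[2]),np.cos(V[2])]])@(X[:2]-V[:2])
for i in range(1,k):
    if 800<s[i,4]<9000: print(s[i],ce[i].round(1),D(plane("wrist",ce[i:i+1],.132)[0]).round(4))
```

```text
[ 0.12873371  0.14181825 -0.3812821   1.92800692  0.05937535  1.08579571
 -1.83094959]
t 8.6 press xy [-0.0171  0.044 ] z 0.2248 F [ 0.48 -0.45  0.65] turn(tool,deg) [ 0.04  0.14 -8.49]
delta in final tool axes [ 0.0011 -0.006   0.0048]
[   0  119   80  211 8800] [ 26.4 256.6] [0.0043 0.2209]
[  47  174   88  156 6370] [ 91.5 246.1] [0.0052 0.1792]
[ 267  215   77   65 3406] [305.5 251.2] [-0.0166  0.0507]
[147 252  35  32 889] [163.9 267.1] [-0.0144  0.1391]
[ 278  309   83   21 1109] [319. 321.] [-0.065   0.0492]
```

>>> send_rows --rows '[{"dp": [0, 0, 0], "rotation": [0, 0, -9.8]}, {"dp": [0, 0, 0], "rotation": [0, 0, -9.8]}, {"dp": [0, 0, 0], "rotation": [0, 0, -9.8]}, {"dp": [0, 0, 0], "rotation": [0, 0, -9.8]}, {"dp": [0, 0, 0], "rotation": [0, 0, -9.8]}, {"dp": [0, 0, 0], "rotation": [0, 0, -9.8]}, {"dp": [0, 0, 0], "rotation": [0, 0, -9.8]}, {"dp": [0, 0, 0], "rotation": [0, 0, -9.8]}]'

```text
time_s: 9.6
position: [0.501, 0.0722, 0.2252]
ee_rot: [-2.408, -2.017, 0.003]
wrist_force: [-0.6, -0.6, 0.2]
gripper_width: -0.0
grasp_force: 0.0
```

>>> send_rows --rows '[{"dp": [0, 0, 0], "rotation": [0, 0, -9.8]}, {"dp": [0, 0, 0], "rotation": [0, 0, -9.8]}, {"dp": [0, 0, 0], "rotation": [0, 0, 0]}, {"dp": [0, 0, 0], "rotation": [0, 0, 0]}]'

```text
time_s: 10.1
position: [0.5012, 0.0731, 0.2258]
ee_rot: [-2.039, -2.389, 0.001]
wrist_force: [-0.5, 0.7, -1.3]
gripper_width: -0.0
grasp_force: 0.0
```

```bash
sed -i 's/Rt=np.array.*/&\n    if q: Rt=Rt@Ro.from_euler("z",-90,degrees=True).as_matrix()/; s/def rep(goal=None)/def rep(goal=None,q=0)/' h.py; python3 -c "
from h import *
rep((-.018,.05,.16),1)"
```

```text
t 10.1 press xy [-0.0167  0.0453] z 0.2258 F [-0.47  0.71 -1.27] turn(tool,deg) [-0.06 -0.   -0.12]
delta in final tool axes [ 0.0047 -0.0013  0.0658]
```

>>> send_rows --rows '[{"dp": [0.005, -0.001, 0.02], "rotation": [0, 0, 0]}, {"dp": [0, 0, 0.02], "rotation": [0, 0, 0]}, {"dp": [0, 0, 0.015], "rotation": [0, 0, 0]}, {"dp": [0, 0, 0.011], "rotation": [0, 0, 0]}, {"dp": [0, 0, 0], "rotation": [0, 0, 0]}, {"dp": [0, 0, 0], "rotation": [0, 0, 0]}]'

```text
time_s: 10.85
position: [0.5001, 0.0789, 0.1608]
ee_rot: [2.036, 2.392, 0.001]
wrist_force: [0.8, -0.5, 0.1]
gripper_width: -0.004
grasp_force: 0.0
```

```bash
python3 -c "
from h import *
rep((-.018,.05,.135),1)"
```

```text
t 10.85 press xy [-0.0169  0.0512] z 0.1608 F [ 0.85 -0.51  0.12] turn(tool,deg) [ 0.06 -0.    0.05]
delta in final tool axes [-0.0012 -0.0011  0.0258]
```

Well aligned; down onto the paddle in slow steps.

>>> send_rows --rows '[{"dp": [0, -0.001, 0.008], "rotation": [0, 0, 0]}, {"dp": [0, 0, 0.008], "rotation": [0, 0, 0]}, {"dp": [0, 0, 0.008], "rotation": [0, 0, 0]}, {"dp": [0, 0, 0.004], "rotation": [0, 0, 0]}, {"dp": [0, 0, 0.004], "rotation": [0, 0, 0]}, {"dp": [0, 0, 0.004], "rotation": [0, 0, 0]}, {"dp": [0, 0, 0], "rotation": [0, 0, 0]}]'

```text
time_s: 11.72
position: [0.4987, 0.0787, 0.1239]
ee_rot: [2.036, 2.393, 0.001]
wrist_force: [0.2, 0.2, 0.7]
gripper_width: 0.003
grasp_force: 0.0
```

>>> send_rows --rows '[{"dp": [0, 0, 0.003], "rotation": [0, 0, 0]}, {"dp": [0, 0, 0.003], "rotation": [0, 0, 0]}, {"dp": [0, 0, 0.002], "rotation": [0, 0, 0]}, {"dp": [0, 0, 0.002], "rotation": [0, 0, 0]}, {"dp": [0, 0, 0], "rotation": [0, 0, 0]}]'

```text
time_s: 12.35
position: [0.4986, 0.0787, 0.1141]
ee_rot: [2.036, 2.393, 0.001]
wrist_force: [-1.0, -0.8, 3.0]
gripper_width: -0.003
grasp_force: 1.1
```

```bash
python3 -c "
from h import *
rep((-.018,.05,.11),1)"
```

```text
t 12.35 press xy [-0.0183  0.0513] z 0.1141 F [-0.99 -0.85  3.01] turn(tool,deg) [ 0.02 -0.01  0.06]
delta in final tool axes [-0.0013  0.0003  0.0041]
```

>>> send_rows --rows '[{"dp": [0, 0, 0.002], "rotation": [0, 0, 0]}, {"dp": [0, 0, 0.002], "rotation": [0, 0, 0]}, {"dp": [0, 0, 0], "rotation": [0, 0, 0]}]'

```text
time_s: 12.72
position: [0.4988, 0.0787, 0.1101]
ee_rot: [2.036, 2.393, 0.001]
wrist_force: [-0.7, 0.6, 2.1]
gripper_width: 0.0
grasp_force: 1.1
```

>>> send_rows --rows '[{"dp": [0, 0, 0.001], "rotation": [0, 0, 0]}, {"dp": [0, 0, 0.001], "rotation": [0, 0, 0]}, {"dp": [0, 0, 0], "rotation": [0, 0, 0]}]'

```text
time_s: 13.1
position: [0.4989, 0.0788, 0.1084]
ee_rot: [2.036, 2.392, 0.001]
wrist_force: [0.0, -0.3, 4.5]
gripper_width: -0.001
grasp_force: 1.9
```

Run:
```python
from h import *
from rig import cams
rep((-.018,.05,.11),1)
c=cams.camera('scene');cv2.imwrite('pics/s3.png',cv2.resize(c['color'][190:340,360:560],None,fx=3.8,fy=3.8,interpolation=cv2.INTER_CUBIC))
```

```text
t 13.1 press xy [-0.0181  0.0513] z 0.1084 F [ 0.04 -0.26  4.53] turn(tool,deg) [ 0.04 -0.01  0.06]
delta in final tool axes [-0.0013  0.0001 -0.0016]
```

View pics/s3.png

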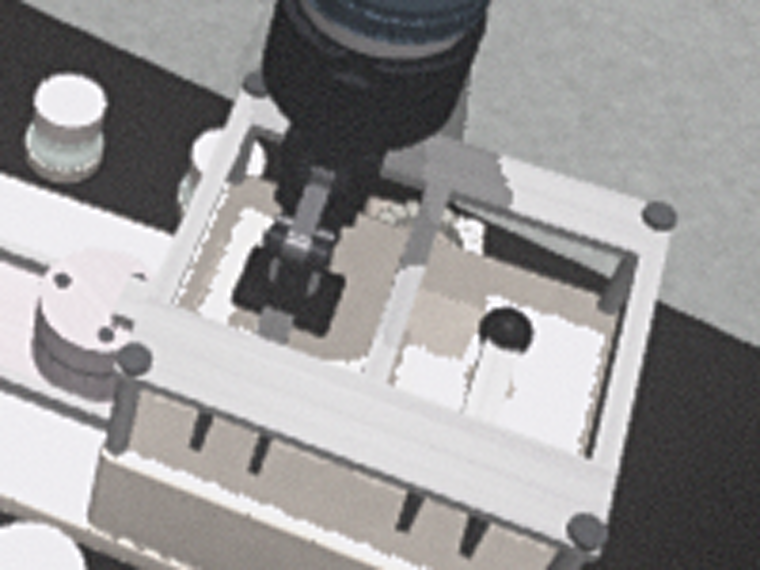

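The fingers press the paddle (px 290,290), clear of the window bars, and the ball lever (505,330) is untouched. I continue until the stop shows in the force.

>>> send_rows --rows '[{"dp": [0, 0, 0.001], "rotation": [0, 0, 0]}, {"dp": [0, 0, 0.001], "rotation": [0, 0, 0]}, {"dp": [0, 0, 0], "rotation": [0, 0, 0]}]'

```text
time_s: 13.52
position: [0.4991, 0.0788, 0.108]
ee_rot: [2.035, 2.392, -0.0]
wrist_force: [-4.1, -1.1, 13.6]
gripper_width: -0.001
grasp_force: 7.0
```

>>> send_rows --rows '[{"dp": [0, 0, 0.001], "rotation": [0, 0, 0]}, {"dp": [0, 0, 0.001], "rotation": [0, 0, 0]}, {"dp": [0, 0, 0], "rotation": [0, 0, 0]}]'

```text
time_s: 13.9
position: [0.4993, 0.0788, 0.1077]
ee_rot: [2.035, 2.391, -0.002]
wrist_force: [-7.8, -2.2, 23.8]
gripper_width: -0.001
grasp_force: 12.3
```

The force climbs to 24 N with no more travel, so the lever is at its stop. I retreat straight up.

>>> send_rows --rows '[{"dp": [0, 0, -0.004], "rotation": [0, 0, 0]}, {"dp": [0, 0, -0.008], "rotation": [0, 0, 0]}, {"dp": [0, 0, -0.015], "rotation": [0, 0, 0]}, {"dp": [0, 0, -0.02], "rotation": [0, 0, 0]}, {"dp": [0, 0, -0.03], "rotation": [0, 0, 0]}, {"dp": [0, 0, -0.04], "rotation": [0, 0, 0]}, {"dp": [0, 0, -0.04], "rotation": [0, 0, 0]}, {"dp": [0, 0, 0], "rotation": [0, 0, 0]}]'

```text
time_s: 14.9
position: [0.5013, 0.0794, 0.2658]
ee_rot: [2.032, 2.388, 0.01]
wrist_force: [-0.5, 0.3, -0.5]
gripper_width: -0.0
grasp_force: 0.0
```

>>> send_rows --rows '[{"dp": [0, -0.03, -0.02], "rotation": [0, 0, 0]}, {"dp": [0, -0.03, -0.02], "rotation": [0, 0, 0]}, {"dp": [0, 0, 0], "rotation": [0, 0, 0]}, {"dp": [0, 0, 0], "rotation": [0, 0, 0]}]'

```text
time_s: 15.4
position: [0.4392, 0.0688, 0.3006]
ee_rot: [-2.036, -2.392, 0.001]
wrist_force: [-0.2, 0.1, -0.7]
gripper_width: -0.002
grasp_force: 0.0
```

Run:
```python
from h import *
from rig import cams
rep()
c=cams.camera('scene');cv2.imwrite('pics/s4.png',cv2.resize(c['color'][150:400,230:560],None,fx=2.3,fy=2.3,interpolation=cv2.INTER_CUBIC))
```

```text
t 15.4 press xy [-0.0786  0.051 ] z 0.3006 F [-0.2   0.13 -0.71] turn(tool,deg) [-2.000e-02  3.000e-02  9.005e+01]
```

View pics/s4.png

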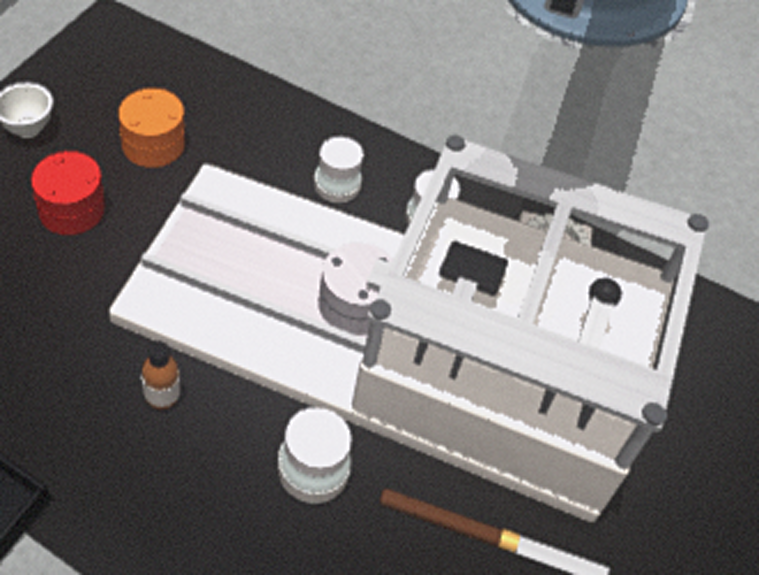

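The scene shows the flask (360,285) against the housing, the bolt over its edge, the paddle lowered (476,267) and the bystanders in place. One numerical check before handing in.

Run:
```python
from h import *
f=lambda X:((proj("scene",X)-[230,150]+.5)*2.3-.5).round(1)
for z,x in((.108,-.018),(.112,-.0175),(.116,-.017),(.132,-.0166)):print(z,f(w(x,.05,z)))
print("home top",f(w(0,-.03,.065)),"3 mm short",f(w(0,-.033,.065)))
from rig import cams
c=cams.camera("scene");g=cv2.cvtColor(c["color"],cv2.COLOR_BGR2GRAY)
m=(g<60).astype(np.uint8);m[:250]=0;m[:,:415]=0;m[285:]=0;m[:,455:]=0
k,l,s,ce=cv2.connectedComponentsWithStats(m)
for i in range(1,k):
    if s[i,4]>150:print(s[i],((ce[i]-[230,150]+.5)*2.3-.5).round(1))
```

```text
0.108 [[475.5 259.4]]
0.112 [[476.4 256.7]]
0.116 [[477.2 253.9]]
0.132 [[481.3 241.1]]
home top [[359.3 273.3]] 3 mm short [[355.7 271.9]]
[422 256  28  17 210] [471.3 262.9]
```

```bash
python3 -c "
from rig import job_done
print(job_done())"
```

```text
the job is handed in; nothing more can be done
None
```

I pushed the flask home against the stop, then pressed the paddle lever down until the force rose to 24 N with no further travel. The hand finished clear, at about 15.4 s. No contact with the guard, ball lever or bystanders showed in the forces or pictures. The job is handed in, and no verdict came back.

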